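# Stamp the long pylon tube in the bench marking press

### The arm

A 6-joint arm with a two-finger parallel gripper is mounted at the origin on the work surface. World frame = base frame: x ahead of the robot, y to its left, z up, the work surface at z = 0. Lengths are in m, angles in degrees, forces in N, time in s.
With the tool pointing down it reaches from about 0.35 to 0.875 m from the base axis. Payload 4.2 kg.
Tool frame: the origin (TCP) lies midway between the tips of the shut fingers; the grasp point (between the pads) lies 19 mm behind it; y points along the fingers, z is the direction in which the jaws open and shut, and the axes are right-handed (so a half turn about y gives the same grasp; the last joint's range is limited). The gripper opens to 87 mm and grips with 3 to 60 N. Pads are 19 mm wide; open, the fingers measure 117 mm over their backs; the gripper's body (75 mm by 190 mm) begins 51 mm behind the grasp point.
Start: joints at [79.103, 22.042, 0.453, 0, -68.411, -14.817], TCP at [0.271, 0.563, 0.223] pointing down, gripper open.
Joint ranges: [-179.83, 179.83], [-69.29, 118.12], [-61.27, 80.66], [-181.25, 117.63], [-171.15, -9.14], [-177.46, 177.46]. Speed limits (degrees/s): [159.86, 159.86, 180, 180, 180, 180].

### API

Orientations are given as [roll, pitch, yaw] about the fixed x, y, z axes, in that order (R = Rz(yaw) Ry(pitch) Rx(roll)).
In Python, from workcell import env gives the robot as it stands. The module is installed in compiled form; this text tells all that it offers. Calls block until the motion is done:
- env.goto(position, orientation): joint-space move of the TCP to a pose.
- env.move_straight(position, rotation=None, rate=0.15, force_limit=None): straight line of the TCP; rotation=None keeps the orientation; rate is the mean speed in m/s. With force_limit (N) it stops when the force on the tool has changed by that much, and returns True; else False.
- env.set_joints(angles): joint-space move.
- env.gripper_to(opening, grasp_force=None): opening from 0.0 (shut) to 1.0 (fully open); grasp_force is the grip in N (None keeps the last); returns when the fingers have stopped.
- env.dwell(seconds).
- env.inverse_kinematics(position, orientation): joint angles nearest the present ones, or None.
- env.read_state(): the state.
- env.grab_frame(name): name is "side" or "top" or "wrist"; returns a dict with "image" (400x640x3 uint8, blue, green, red), "fx", "fy", "cx", "cy" (pixels), "position" and "orientation" of the camera in the world. Camera axes: x right, y up, looking along -z (the intrinsics and any distortion apply to the point x, -y, -z); pixel columns grow to the right and rows downward; lengths in m; the calibration is good to about 2 mm. A picture is of the moment at which its call begins. There is no depth.
A pose or a line that the arm cannot do raises env.Unreachable and nothing moves.
- env.close_job(): hands the job in, once; it reports no verdict.
Trained networks look in a picture, given as the dict that the camera call returned (one of the last four; its "shot" number tells which), for a name from the list of things; names that differ only in an ending like _2 or _b are one class to them, and where a whole thing is asked for, a point or a joint stands for the part that bears it (a point fixed in the world has none). Each returns a list of dicts, best first, with "score" (0 to 1); they miss things now and then, are a little off and sometimes report something else, mostly with a low value. They report only what shows in the picture. A call takes as long as a camera call. They do not tell look-alikes from the thing itself.
- env.search_frame(picture, thing): "xyz" ([x, y, z] in m, in world coordinates, good to about 4 mm: the middle of the surface that is visible of it).
- env.trace(picture, thing): "mask" (400x640 bool, what is visible of it).
The state is a dict: "clock": time; "joint_positions": joint angles; "qvel": joint speeds; "joint_torque": joint torques, N m; "position": TCP position; "tool_rot": TCP orientation; "force": force on the tool from outside, world axes, zero at the start; "wrist_torque": the same for the moment, N m; "opening": opening from 0.0 (shut) to 1.0 (fully open).
Only numpy, scipy, OpenCV 4.12 (cv2) and the standard library are available. Lean on these libraries where they do the work, as an engineer would, in place of code of your own. Each camera call takes 0.05 s, during which the arm holds its last target.

### The job

Lay the longer of the two loose aluminium tubes in the two V-blocks of the bench marking press, in under the stamping head from the left, with its end right up against the end stop. Let go of it, then push the press's valve lever away from the robot as far as it goes and keep the stamp down on the tube for at least a second. Let the lever spring back to the middle so that the head lifts, leave the tube lying against the stop, and do not disturb the other things.

Things in the scene. Friction and masses are not known exactly. Their poses are not given: they have to be found in the camera images.
- tube: the longer plain aluminium tube (a prosthesis shank tube), diameter 30 mm, length 240 mm, about 114 g, lying loose on the bench on its side, free to roll; the bore at each end is dark. Origin at the middle of its length on its axis (15 mm above the bench at the start); its own x axis is the tube's axis, both ends are alike, and its own y and z axes turn as it rolls.
- offcut: the shorter tube, a bystander: the same aluminium, diameter 30 mm, length 110 mm, about 52 g, also lying loose and free to roll. Origin at its middle on its axis; own x along its axis.
- press: the fixed bench marking press: grey base plate 190 x 365 x 18 mm (x -60 to +130, y -190 to +175 mm), 244 mm high in all. Origin on the bench surface under the tube line. Own x points away from the robot's side, y to the left, z up. Back column at x +67 to +127, y -70 to -20 mm; overarm and air cylinder over the inner V-block, x -29 to +127, y -74 to -16 mm, from 169 mm up.
- nest (a point): where the middle of the tube lies when home: press frame (0, +50, 60) mm, axes as the press, tube along y. Two steel V-blocks (90 degree grooves along y) stand at y -70 to -20 mm (inner, under the head) and y +125 to +155 mm (outer) of the press; each 60 mm wide, tops 57 mm and groove bottoms 39 mm above the bench. Between them 145 mm of tube is bare, with 42 mm from the base plate up to its axis.
- stop_face (a point): the middle of the end stop's contact face, at press frame (0, -70, 60) mm, at the inner (-y) end of the inner V-block: an upright steel plate 36 mm wide, its top 74 mm above the bench. The tube rests against it from the +y side.
- stamp: the steel stamp 22 x 30 x 12 mm at the lower end of the head, above the inner V-block at press frame (0, -45) mm; origin at the centre of its underside, 109 mm above the bench when raised, that is 34 mm above a tube lying in the V-blocks, so the tube goes in under it from the left. The holder over it is 36 x 40 mm. It is sprung in its holder (3.5 N at first touch, 0.5 N more per mm).
- lever (a joint): valve lever angle in rad: 0 upright (spring-centred), positive with its knob pushed away from the robot (+x of the press), stops at +0.5 and -0.2; it swings about the press's y axis. Positive lowers the head in step, 42 mm at the stop; the stamp meets the tube at about 0.4. Negative raises it. Holding it at +0.5 takes 8 to 14 N at the knob; let go, it returns to 0 and the head lifts.
- lever_knob (a point): centre of the black ball knob, diameter 32 mm, on top of the lever: a steel rod of diameter 10 mm. The knob's centre is 115 mm from the pivot, 185 mm above the bench when upright.
- lever_pivot (a point): the lever's pivot, at press frame (-20, -155, 70) mm, just above the aluminium valve body (52 x 46 mm, top 68 mm above the bench) on the right end of the base.
- tin: bystander: upright plain steel can, diameter 80, height 95 mm. Origin at the centre of its underside.
- jar: bystander: glass jar with a dark lid, diameter 56, height 70 mm. Origin at the centre of its underside.
- mallet: bystander: hammer 270 mm long lying on the bench, handle towards its own -x.
- driver: bystander: screwdriver, 210 mm long, lying on the bench, handle towards its own -x.
- tape: bystander: a flat roll of paper tape, outer diameter 100, height 25 mm, origin at the centre of its underside.
- last: bystander: wooden shoe last 240 mm long, 72 mm wide, 108 mm high. Origin at the centre of its underside, its long axis is own x.
Not all that is in view belongs to the job. Leave any green or turquoise look-alike of the tube alone.

How it is judged:
By the outcome, as a careful person would: the job done as asked, in the order asked, and still so for the second after the job is handed in, with the robot touching nothing.
It also fails if it takes over 72 s, if anything falls off the work surface, if the arm or the gripper's body presses on something with over 40 N, if the wrist force passes 120 N, or if a joint passes its speed limit or range.

## Working session

There is one attempt and no reset: what is moved stays moved. The work goes in short steps, each a Python script; the robot and the scene stay as the last script left them, time stands still between calls to the robot, and variables do not carry over. Pictures are saved under pics/ and viewed, and the job is handed in when it is done.

```bash
mkdir -p pics; python3 - <<'E'
from workcell import env
import cv2, numpy as np
s=env.read_state(); print({k:np.round(v,3).tolist() for k,v in s.items()})
for n in ("side","top","wrist"):
    f=env.grab_frame(n); cv2.imwrite(f"pics/{n}0.png",f["image"]); print(n,[f[k] for k in ("fx","fy","cx","cy","position","orientation")],[k for k in f])
E
```

```text
{'clock': 0.0, 'joint_positions': [79.102, 22.09, 0.38, -0.027, -68.411, -14.816], 'qvel': [0.041, -0.044, -0.023, 0.06, 0.024, -0.074], 'joint_torque': [0.001, -39.067, 18.74, 4.22, 0.011, -0.0], 'position': [0.271, 0.563, 0.221], 'tool_rot': [-89.876, 0.007, 154.277], 'force': [0.724, -0.402, -0.697], 'wrist_torque': [0.012, 0.026, -0.018], 'opening': 0.999}
side [514.1794872891635, 514.1794872891635, 315.53591120392286, 204.50866475927245, array([-0.31587406, -1.1535141 ,  1.34815957]), array([ 48.75119364,   1.007722  , -35.45857516])] ['image', 'fx', 'fy', 'cx', 'cy', 'position', 'orientation', 'shot']
top [505.91994226828035, 505.91994226828035, 314.4583568324906, 201.75709251491625, array([0.19319058, 0.01713888, 1.58610268]), array([  9.91010925,  -0.14465741, -90.32138881])] ['image', 'fx', 'fy', 'cx', 'cy', 'position', 'orientation', 'shot']
wrist [315.31446339222305, 315.31446339222305, 321.5191716631745, 196.46386707457384, array([0.34329632, 0.52764629, 0.38347636]), array([ -17.03820156,   -0.12363712, -115.70264408])] ['image', 'fx', 'fy', 'cx', 'cy', 'position', 'orientation', 'shot']
```

View pics/side0.png

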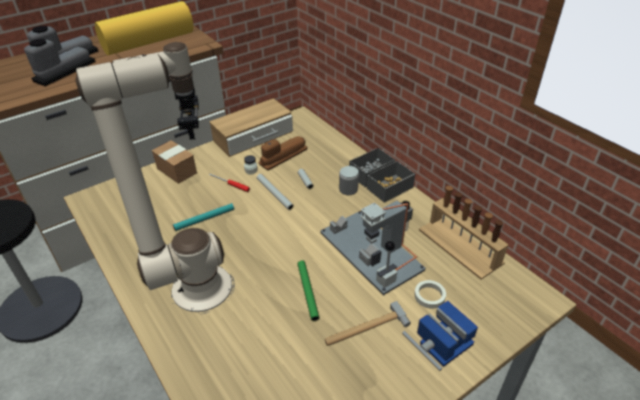

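View pics/top0.png

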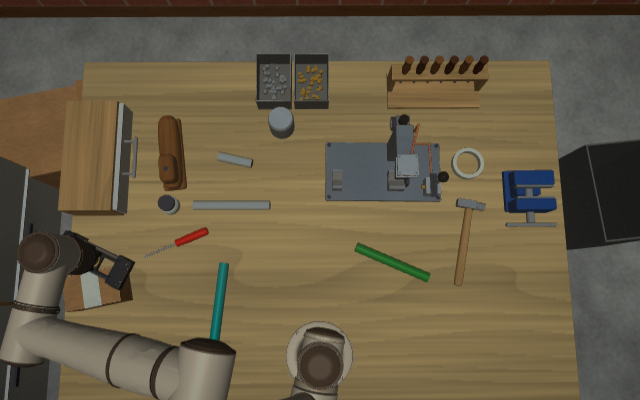

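View pics/wrist0.png

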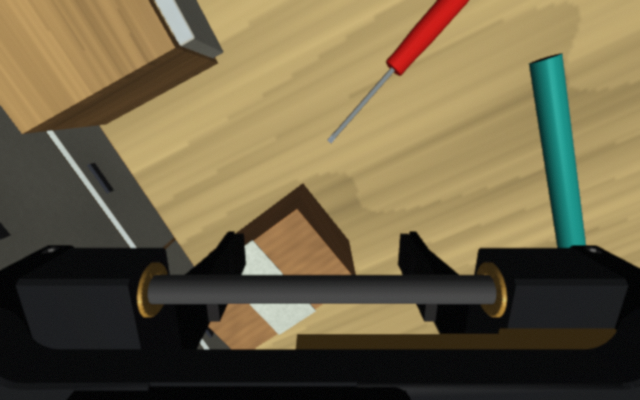

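Candidates for the tube in the top view are:
- plain long tube at (231,205)
- short plain offcut at (235,159)
- turquoise bar at (219,305)
- green bar at (392,262)

By the description it is the plain long one at (231,205). Next I check it in close crops and measure.

```bash
cat > h.py <<'E'
from workcell import env
import cv2, numpy as np
from scipy.spatial.transform import Rotation as Ro
def cam(f): return np.array(f["position"]),Ro.from_euler('xyz',f["orientation"],degrees=True).as_matrix()
def ray(f,u,v,z):
    p,R=cam(f); d=R@np.array([(u-f["cx"])/f["fx"],-(v-f["cy"])/f["fy"],-1]); return p+d*(z-p[2])/d[2]
def proj(f,X):
    p,R=cam(f); q=(np.atleast_2d(X)-p)@R; return np.c_[f["cx"]-f["fx"]*q[:,0]/q[:,2], f["cy"]+f["fy"]*q[:,1]/q[:,2]]
def crop(f,x0,y0,x1,y1,k,name):
    cv2.imwrite(name,cv2.resize(f["image"][y0:y1,x0:x1],None,fx=k,fy=k,interpolation=cv2.INTER_CUBIC))
E
python3 - <<'E'
from h import *
import pickle
f=env.grab_frame("top"); g=env.grab_frame("side"); pickle.dump((f,g),open("fg.pkl","wb"))
crop(f,150,140,310,240,5,"pics/t_tube.png"); crop(f,310,100,470,220,5,"pics/t_press.png"); crop(g,310,190,440,300,6,"pics/s_press.png")
for n in ("tube","offcut","press","lever_knob","stamp","tin","tape","jar"):
    for nm,c in (("top",f),("side",g)):
        print(n,nm,[(np.round(d["xyz"],3).tolist(),round(d["score"],2)) for d in env.search_frame(c,n)][:4])
E
```

```text
tube top [([0.277, -0.225, 0.028], 0.98), ([0.164, 0.306, 0.028], 0.97), ([0.458, 0.269, 0.027], 0.75)]
tube side [([0.15, 0.298, 0.025], 0.92), ([0.266, -0.245, 0.028], 0.8), ([0.452, 0.251, 0.028], 0.76)]
offcut top [([0.605, 0.264, 0.026], 0.59)]
offcut side [([0.6, 0.254, 0.024], 0.56)]
press top [([0.559, -0.217, 0.02], 0.88), ([0.35, 0.405, 0.023], 0.29)]
press side [([0.542, -0.264, 0.025], 0.81)]
lever_knob top [([0.506, -0.347, 0.196], 0.55)]
lever_knob side [([0.504, -0.356, 0.186], 0.41)]
stamp top []
stamp side [([0.542, -0.268, 0.03], 0.73)]
tin top [([0.703, 0.115, 0.097], 0.58)]
tin side [([0.702, 0.097, 0.067], 0.7)]
tape top [([0.588, -0.475, 0.025], 0.87)]
tape side [([0.588, -0.481, 0.021], 0.71)]
jar top [([0.453, 0.455, 0.071], 0.91)]
jar side [([0.451, 0.448, 0.046], 0.75)]
```

View pics/t_tube.png

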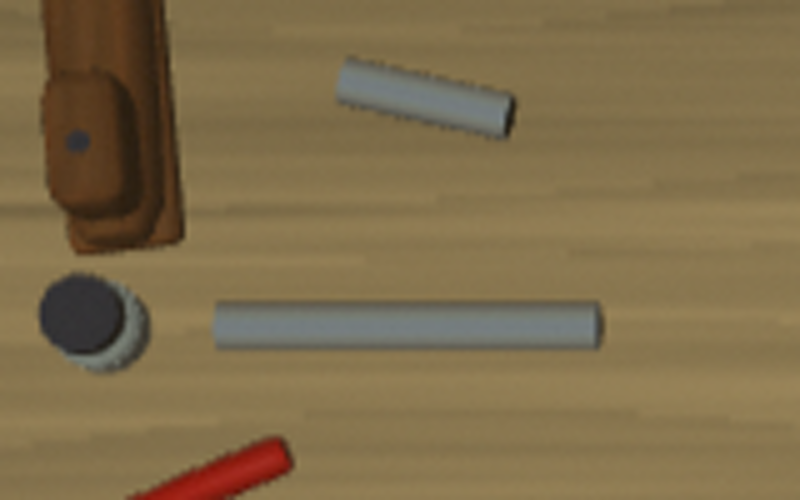

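View pics/t_press.png

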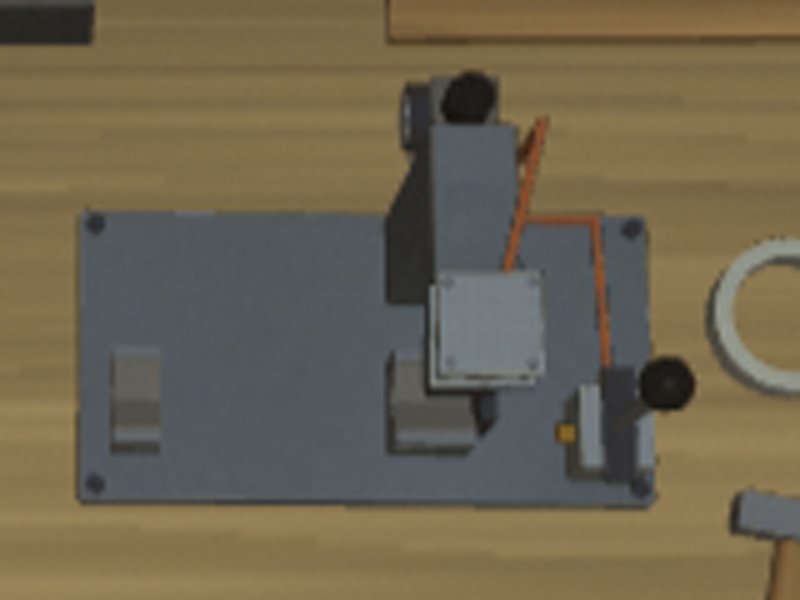

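View pics/s_press.png

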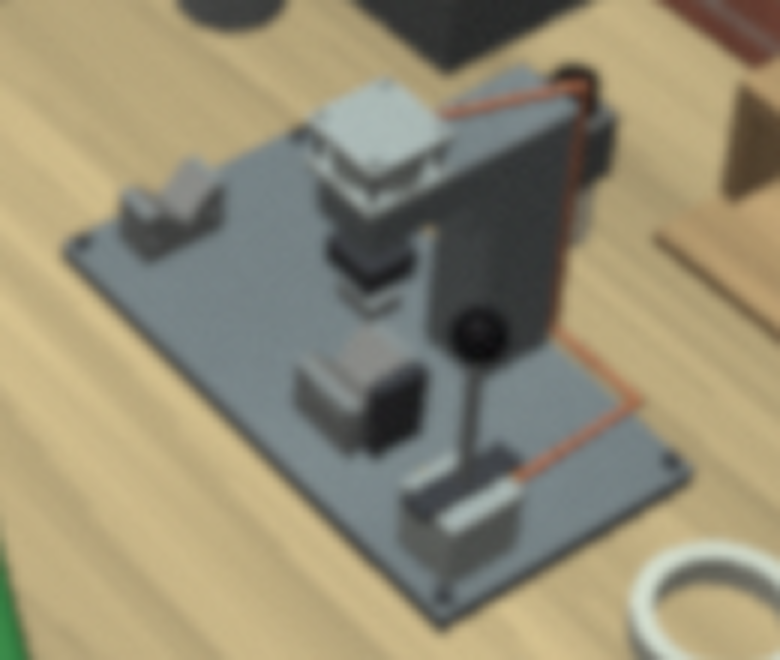

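Confirmed: the plain long tube (top view, about 77 px ≈ 240 mm) is the target, with the jar close to its left end. Now I fit the press and tube poses from both views.

```bash
cat > fit.py <<'E'
from h import *
import pickle
from scipy.optimize import least_squares
f,g=pickle.load(open("fg.pkl","rb"))
T=lambda u,v:(310+(u+.5)/5-.5,100+(v+.5)/5-.5); S=lambda u,v:(310+(u+.5)/6-.5,190+(v+.5)/6-.5)
C=dict(FL=(.13,.175,.018),FR=(.13,-.19,.018),NR=(-.06,-.19,.018),NL=(-.06,.175,.018),K=(-.02,-.155,.185))
obs=[(f,C['FL'],T(80,212)),(f,C['FR'],T(646,220)),(f,C['NR'],T(655,505)),(f,C['NL'],T(79,500)),(f,C['K'],T(668,384)),
 (g,C['NL'],S(67,250)),(g,C['NR'],S(443,618)),(g,C['FR'],S(692,472)),(g,C['K'],S(478,336))]
def w(p,X):
    c,s=np.cos(p[2]),np.sin(p[2]); return np.array([p[0]+c*X[0]-s*X[1],p[1]+s*X[0]+c*X[1],X[2]])
def res(p): return np.concatenate([proj(c,w(p,X))[0]-o for c,X,o in obs])
if __name__=="__main__":
    for sel in (obs,obs[:5],obs[5:]):
        def r(p): return np.concatenate([proj(c,w(p,X))[0]-o for c,X,o in sel])
        q=least_squares(r,[.53,-.2,0]); print(q.x[:2].round(4),np.degrees(q.x[2]).round(2),q.fun.reshape(-1,2).round(1).tolist())
    # tube ends, top view
    T2=lambda u,v:(150+(u+.5)/5-.5,140+(v+.5)/5-.5)
    for a in [(215,301),(215,348),(602,301),(602,348)]: print(ray(f,*T2(*a),.015).round(4))
    print("offcut",[ray(f,*T2(*a),.015).round(4) for a in [(345,80),(508,113)]])
    m=[d for d in env.trace(f,"tube")] 
    for d in m:
        v,u=np.nonzero(d["mask"]); print(d["score"],u.min(),u.max(),v.min(),v.max())
E
python3 fit.py
```

```text
[ 0.531  -0.2006] -0.79 [[0.7, -0.5], [1.0, -1.1], [1.3, 0.1], [0.6, 0.1], [0.6, 0.1], [-2.1, -2.0], [-1.0, -0.4], [0.0, -1.4], [-0.7, -0.4]]
[ 0.5303 -0.198 ] -0.85 [[-0.1, -0.3], [0.2, -0.8], [0.4, 0.4], [-0.2, 0.3], [-0.3, 0.4]]
[ 0.5312 -0.2056] -1.09 [[-1.1, -1.4], [-0.2, 0.6], [1.0, -0.3], [0.2, 0.6]]
[0.4759 0.3958 0.015 ]
[0.4459 0.3947 0.015 ]
[0.4746 0.1518 0.015 ]
[0.4446 0.1515 0.015 ]
offcut [array([0.6193, 0.3177, 0.015 ]), array([0.597, 0.213, 0.015])]
0.86 210 227 263 339
0.7 193 269 200 209
0.6 355 429 243 281
```

```bash
python3 - <<'E'
from h import *
import pickle
for p in [(.53,-.2,.42),(.46,.273,.12),(.46,.273,.005),(.53,-.1,.06),(.48,-.355,.17)]:
    print(p,env.inverse_kinematics(p,[-90,0,-90]))
env.goto([.53,-.2,.42],[-90,0,-90])
f=env.grab_frame("wrist"); pickle.dump(f,open("w1.pkl","wb")); cv2.imwrite("pics/w1.png",f["image"])
s=env.read_state();print(s["clock"],s["position"],s["tool_rot"],f["position"],f["orientation"],s["joint_positions"])
E
```

```text
(0.53, -0.2, 0.42) [  -4.28927872   12.46352174   14.40290924    0.          -91.9393875
 -175.71072128]
(0.46, 0.273, 0.12) [ 4.80702518e+01  1.90892662e+01 -2.03538025e+01  2.54444375e-14
 -5.05569313e+01  1.31929748e+02]
(0.46, 0.273, 0.005) [ 4.80702518e+01  2.84410178e+01 -2.66397426e+01  2.54444375e-14
 -3.49192395e+01  1.31929748e+02]
(0.53, -0.1, 0.06) [  6.54950077  23.96650017 -23.40307114   0.         -42.63042869
 173.45049923]
(0.48, -0.355, 0.17) [-2.09606035e+01  2.16984409e+01 -8.00565733e+00 -2.54444375e-14
 -6.02959017e+01 -1.59039396e+02]
4.0667 [ 0.53019932 -0.199498    0.41972684] [-9.00264707e+01  9.58402504e-03 -8.99439232e+01] [ 0.52983369 -0.11929371  0.58164787] [-16.98862865   0.06382832   0.07412047] [-4.23921157e+00  1.24800231e+01  1.43899255e+01 -7.57886610e-03
 -9.19370166e+01 -1.75704964e+02]
```

View pics/w1.png

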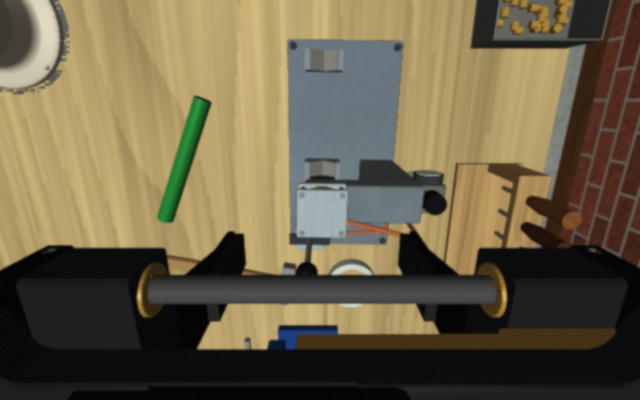

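```bash
python3 - <<'E'
from h import *
import pickle
f=pickle.load(open("w1.pkl","rb")); crop(f,270,25,440,295,4,"pics/w1c.png")
im=cv2.imread("pics/w1c.png"); cv2.imwrite("pics/w1a.png",cv2.resize(f["image"][30:180,275:425],None,fx=4,fy=4,interpolation=cv2.INTER_CUBIC)); cv2.imwrite("pics/w1b.png",cv2.resize(f["image"][150:300,275:425],None,fx=4,fy=4,interpolation=cv2.INTER_CUBIC))
E
```

```text
(no output)
```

View pics/w1a.png

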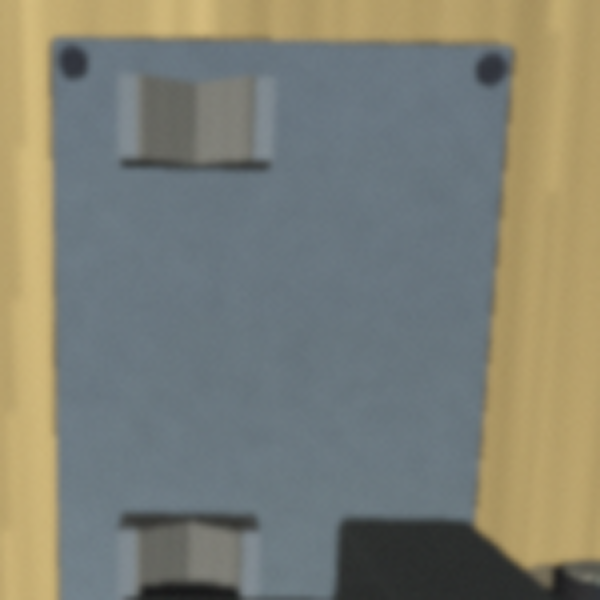

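View pics/w1b.png

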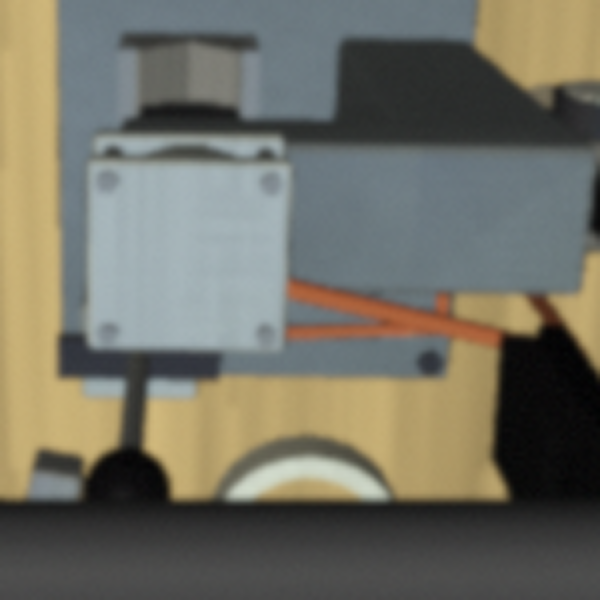

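```bash
cat > fit2.py <<'E'
from fit import *
w1=pickle.load(open("w1.pkl","rb"))
A=lambda u,v:(275+(u+.5)/4-.5,30+(v+.5)/4-.5); B=lambda u,v:(275+(u+.5)/4-.5,150+(v+.5)/4-.5)
o3=[(w1,C['NL'],A(52,39)),(w1,C['FL'],A(512,46)),(w1,(0,.155,.039),A(195,80)),(w1,(0,.125,.039),A(196,163)),(w1,(0,-.02,.039),A(190,521)),(w1,C['FR'],B(448,377))]
for sel in (o3,obs+o3):
    def r(p): return np.concatenate([proj(c,w(p,X))[0]-o for c,X,o in sel])
    q=least_squares(r,[.53,-.2,0],loss='soft_l1'); print(q.x[:2].round(4),np.degrees(q.x[2]).round(2),r(q.x).reshape(-1,2).round(1).tolist())
E
python3 fit2.py
```

```text
[ 0.5303 -0.1991] -0.8 [[-0.9, -1.2], [1.2, -1.0], [0.2, 0.6], [-0.3, 0.3], [-0.2, 0.3], [0.2, 1.2]]
[ 0.5305 -0.1994] -0.73 [[0.3, -0.3], [0.6, -1.0], [0.9, 0.2], [0.3, 0.3], [0.2, 0.2], [-2.4, -2.1], [-1.3, -0.6], [-0.3, -1.6], [-1.0, -0.6], [-0.9, -1.0], [1.2, -0.9], [0.3, 0.9], [-0.3, 0.5], [-0.1, 0.5], [0.4, 1.2]]
```

```bash
python3 - <<'E'
from h import *
env.goto([.460,.273,.13],[-90,0,89.7])
f=env.grab_frame("wrist"); cv2.imwrite("pics/w2.png",f["image"])
t=env.grab_frame("top"); crop(t,150,100,310,240,5,"pics/t2.png")
s=env.read_state();print(s["clock"],s["position"],s["tool_rot"],s["joint_positions"])
for x in ([.460,.273-.12,.015],[.460,.273+.12,.015],[.46,.273,.03]): print(proj(f,x))
E
```

```text
6.1833 [0.46048035 0.27275105 0.13035377] [-9.00315128e+01 -3.02399030e-02  8.96354309e+01] [ 4.80135781e+01  1.83952268e+01 -1.96294110e+01  4.40958286e-03
 -5.19318254e+01 -4.83808731e+01]
[[320.6161017   49.15051583]]
[[322.15285378 304.47083599]]
[[321.47718694 197.18956263]]
```

View pics/w2.png

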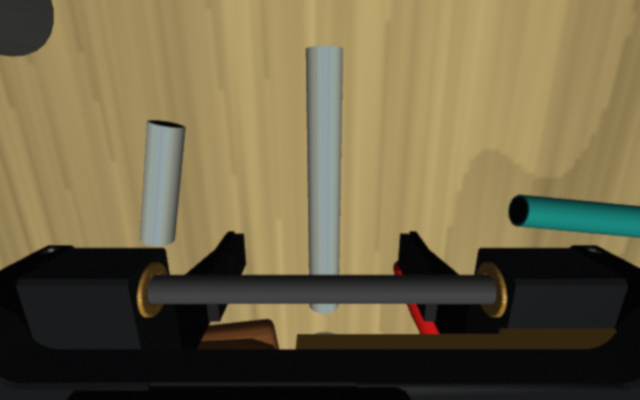

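View pics/t2.png

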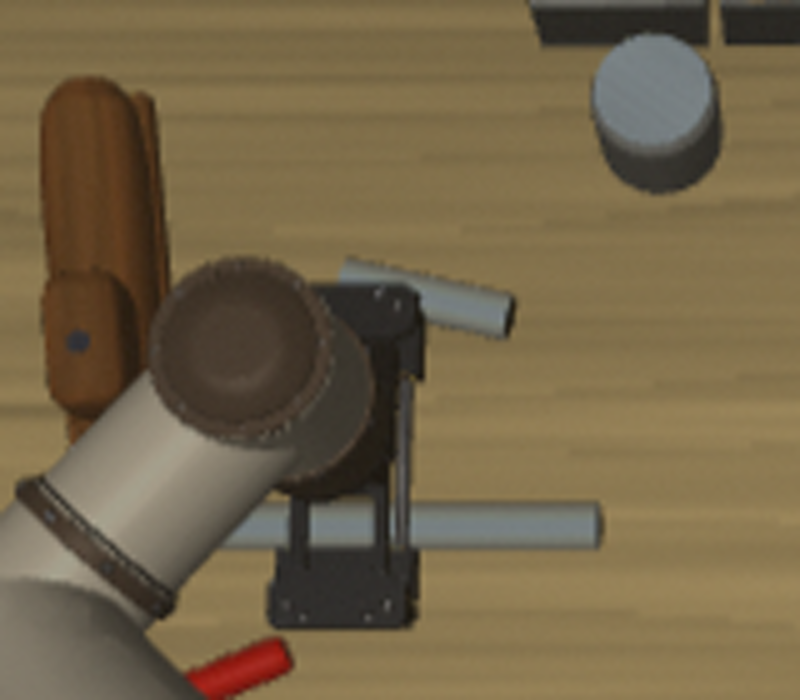

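```bash
python3 - <<'E'
from h import *
env.move_straight([.4595,.272,.006],rate=.12,force_limit=8)
s=env.read_state();print(s["clock"],s["position"],s["force"])
env.gripper_to(0.2,grasp_force=25)
s=env.read_state();print(s["clock"],s["position"],s["force"],s["opening"])
env.move_straight([.4595,.272,.20],rate=.2)
s=env.read_state();print(s["clock"],s["position"],s["force"],s["opening"],s["tool_rot"])
f=env.grab_frame("wrist"); cv2.imwrite("pics/w3.png",f["image"])
g=env.grab_frame("side"); crop(g,200,80,360,220,5,"pics/s3.png")
E
```

```text
7.3667 [0.45996918 0.27242769 0.00666635] [0.29255897 0.01500174 0.04270556]
8.3417 [0.45941571 0.27193576 0.00592773] [-0.39965143  0.25765618 -0.71650184] 0.3373971870681168
9.4583 [0.45874645 0.2714226  0.19869824] [-0.45035137 -0.92333145 -1.43520699] 0.3393040127164102 [-89.8749103    0.09025976  89.67945976]
```

View pics/w3.png

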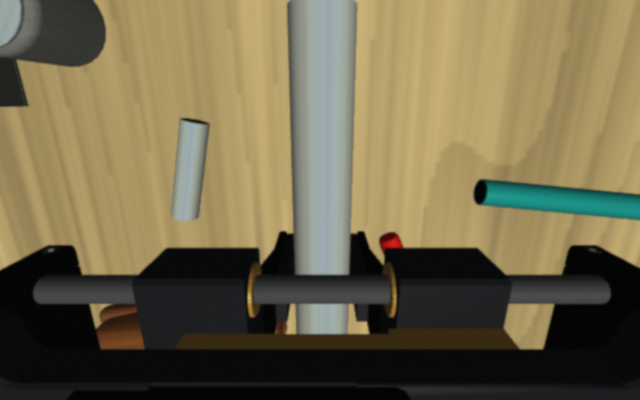

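View pics/s3.png

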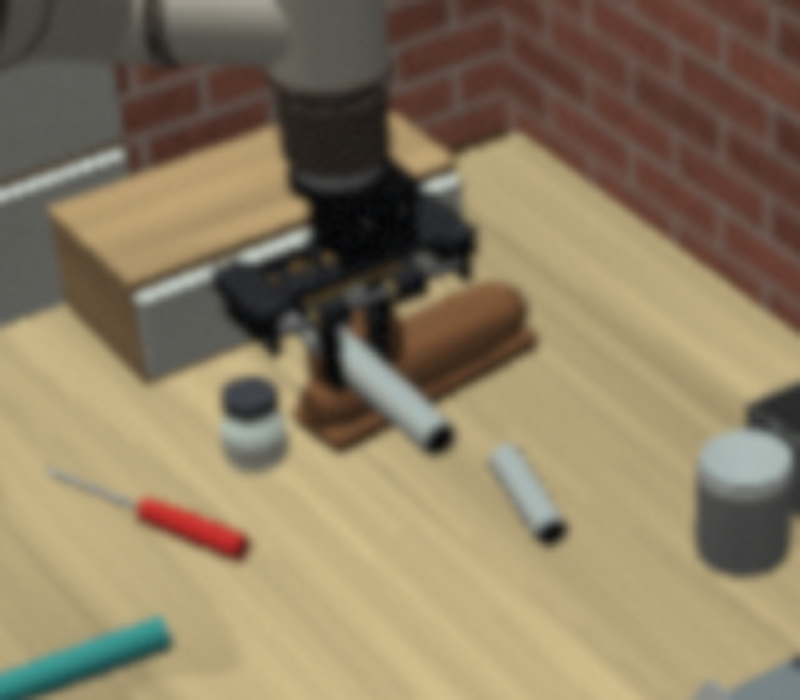

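The tube is held at its middle (opening 0.338 × 87 mm ≈ 29.4 mm, which matches 30 mm). Next I carry it to the press, approaching from the left.

```bash
cat >> h.py <<'E'
P=np.array([.5303,-.1992]); YAW=np.radians(-.8)
def pw(x,y,z):
    c,s=np.cos(YAW),np.sin(YAW); return [P[0]+c*x-s*y,P[1]+s*x+c*y,z]
def st():
    s=env.read_state(); d=np.array(s["position"][:2])-P; c,q=np.cos(YAW),np.sin(YAW)
    print("t %.2f press xy %.4f %.4f z %.4f"%(s["clock"],c*d[0]+q*d[1],-q*d[0]+c*d[1],s["position"][2]),"F",np.round(s["force"],1),"M",np.round(s["wrist_torque"],2),"op %.3f"%s["opening"],np.round(s["tool_rot"],2)); return s
E
python3 - <<'E'
from h import *
O=[-90,0,-90.8]
env.goto(pw(0,.150,.22),O); st()
env.move_straight(pw(0,.150,.069),rate=.15); st()
f=env.grab_frame("wrist"); cv2.imwrite("pics/w4.png",f["image"])
g=env.grab_frame("side"); crop(g,290,150,450,290,5,"pics/s4.png")
t=env.grab_frame("top"); crop(t,260,100,420,220,5,"pics/t4.png")
E
```

```text
t 12.70 press xy 0.0000 0.1501 z 0.2200 F [ 0.  -0.1 -1.4] M [-0.07 -0.11  0.01] op 0.337 [-90.     0.   -90.79]
t 13.86 press xy 0.0008 0.1501 z 0.0698 F [-0.8 -0.2 -1.1] M [-0.05 -0.19  0.01] op 0.340 [-8.989e+01  1.000e-02 -9.079e+01]
```

View pics/s4.png

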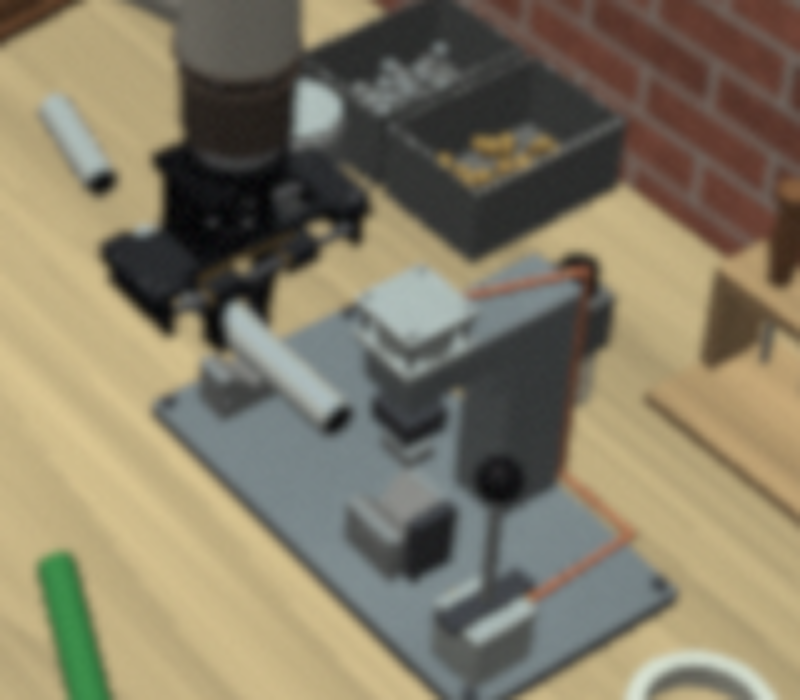

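View pics/t4.png

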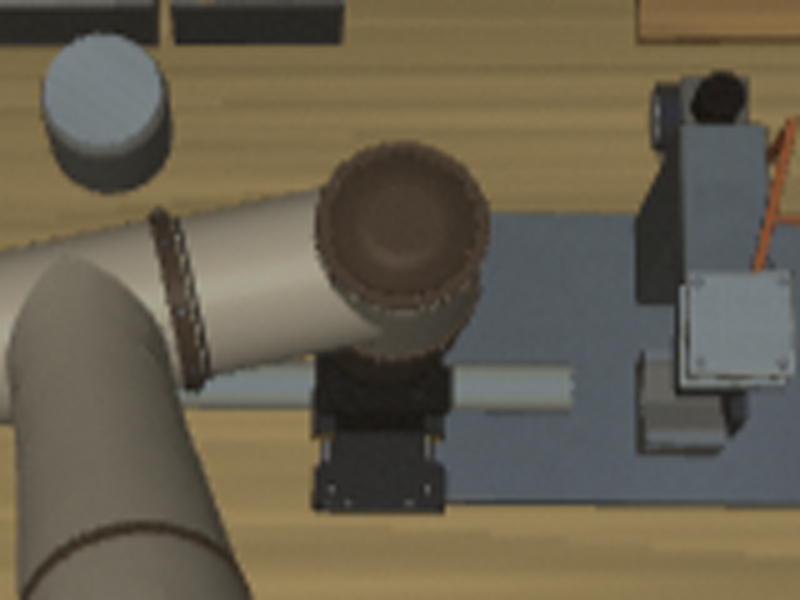

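View pics/w4.png

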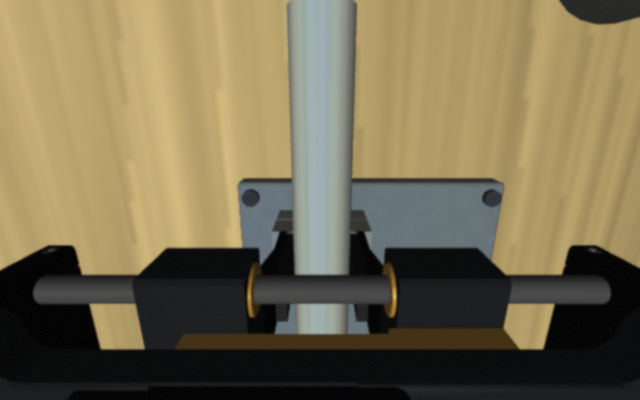

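```bash
python3 - <<'E'
from h import *
import pickle
f,g=pickle.load(open("fg.pkl","rb"))
for z in (.073,.078,.083):
    X=[pw(0.0008,.030,z),pw(0.0008,.10,z)]
    print(z,"side",(proj(g,X)-[290,150])*5,"top",(proj(f,X)-[260,100])*5)
E
```

```text
0.073 side [[328.67126636 420.52171741]
 [268.78068471 365.15785221]] top [[567.19917662 388.27038569]
 [452.92682481 387.27455953]]
0.078 side [[328.91260562 415.44775599]
 [268.9097363  360.10522415]] top [[568.16033018 386.47666363]
 [453.52358522 385.47757626]]
0.083 side [[329.1548263  410.35526371]
 [269.03924805 355.03457985]] top [[569.1276337  384.6714644 ]
 [454.1241642  383.66909439]]
```

```bash
python3 - <<'E'
from h import *
print(env.move_straight(pw(0,.060,.069),rate=.1,force_limit=8)); st()
print(env.move_straight(pw(0,.060,.049),rate=.03,force_limit=6)); st()
g=env.grab_frame("side"); crop(g,290,150,450,290,5,"pics/s5.png")
t=env.grab_frame("top"); crop(t,290,100,450,220,5,"pics/t5.png")
E
```

```text
False
t 15.06 press xy -0.0000 0.0603 z 0.0690 F [ 0.4 -0.  -0.9] M [-0.09 -0.08 -0.01] op 0.337 [-90.     0.   -90.78]
True
t 15.66 press xy 0.0007 0.0601 z 0.0509 F [-0.6  1.   3.9] M [-0.01 -0.03 -0.06] op 0.340 [-8.995e+01 -3.000e-02 -9.075e+01]
```

View pics/s5.png

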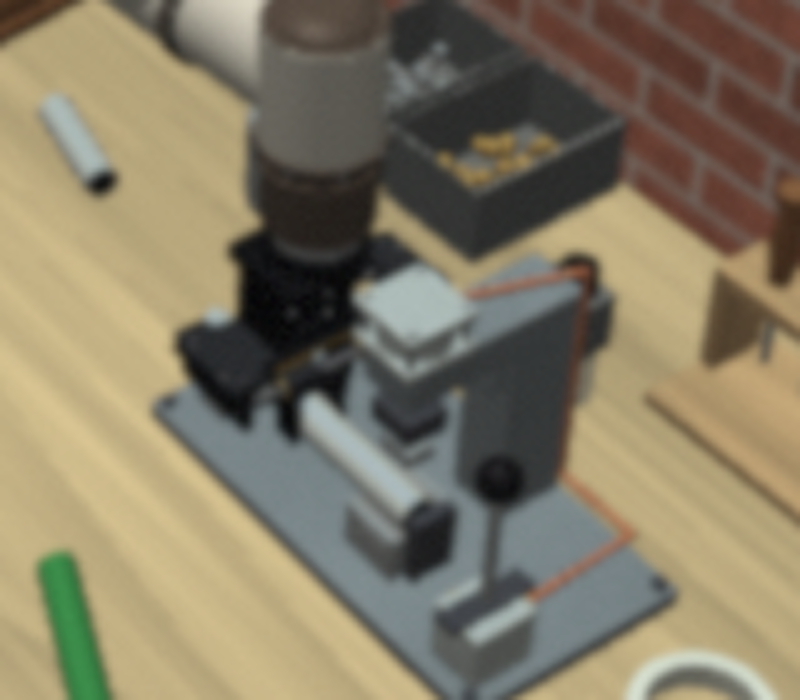

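View pics/t5.png

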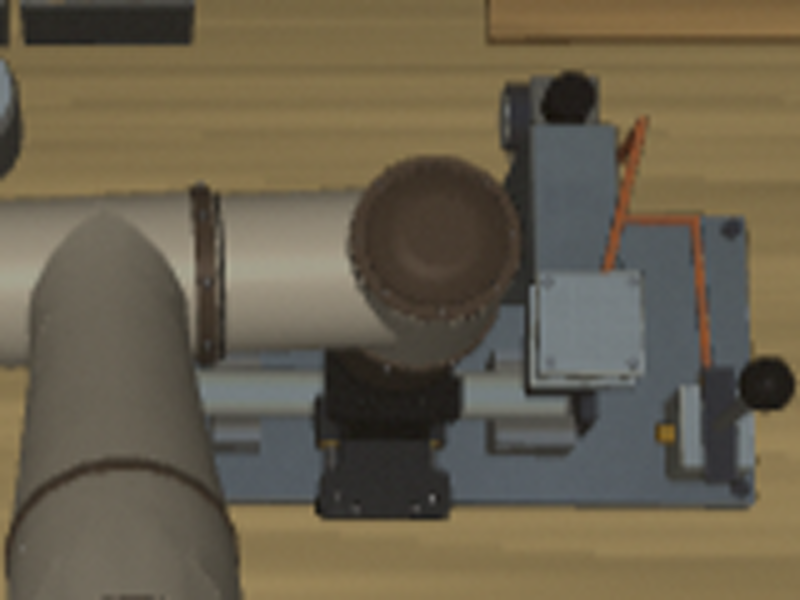

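The tube is seated in both grooves (contact at TCP z 0.0509, predicted 0.051). Now I slide it to the stop.

```bash
python3 - <<'E'
from h import *
print(env.move_straight(pw(0,.040,.0515),rate=.03,force_limit=10)); s=st()
y=[0];
env.gripper_to(0.55); st()
env.move_straight([s["position"][0],s["position"][1],.16],rate=.15); st()
# to outer end, outside: fingers shut, pads clear of tube end
env.move_straight(pw(0,.15,.20),rate=.2)
f=env.grab_frame("wrist"); cv2.imwrite("pics/w6.png",f["image"])
t=env.grab_frame("top"); crop(t,290,100,450,220,5,"pics/t6.png")
g=env.grab_frame("side"); crop(g,290,150,450,290,5,"pics/s6.png"); st()
E
```

```text
Traceback (most recent call last):
workcell.Unreachable: the arm cannot follow that straight line within its joint ranges
```

```bash
python3 - <<'E'
from h import *
s=st(); print(s["joint_positions"])
for y in (.06,.055,.05,.045,.04): print(y,env.inverse_kinematics(pw(0,y,.0515),[-90,0,-90.8]))
E
```

```text
t 15.76 press xy 0.0007 0.0601 z 0.0509 F [-0.3 -0.1  4. ] M [ 0.09 -0.08 -0.06] op 0.337 [-8.994e+01 -2.000e-02 -9.076e+01]
[ 2.25310150e+00  2.54888560e+01 -2.24729628e+01  3.52567720e-02
 -4.19835375e+01  1.76957147e+02]
0.06 [ 2.23354103e+00  2.54133023e+01 -2.24685524e+01 -2.54444375e-14
 -4.21181453e+01  1.76966459e+02]
0.055 None
0.05 None
0.045 None
0.04 None
```

Joint 6 is at its range limit in this branch. The tube already rests in both grooves about 10 mm short of the stop, so I release it here and push its outer end home with closed fingers.

```bash
python3 - <<'E'
from h import *
s=st(); p=s["position"]
env.gripper_to(0.6); st()
env.move_straight([p[0],p[1],.25],rate=.2); st()
env.goto(pw(0,.215,.16),[-90,0,89.2]); st()
env.gripper_to(0.0,grasp_force=20)
f=env.grab_frame("wrist"); cv2.imwrite("pics/w6.png",f["image"])
t=env.grab_frame("top"); crop(t,290,100,450,220,5,"pics/t6.png")
g=env.grab_frame("side"); crop(g,290,150,450,290,5,"pics/s6.png"); st()
print(env.inverse_kinematics(pw(0,.21,.05),[-90,0,89.2]),env.inverse_kinematics(pw(0,.175,.05),[-90,0,89.2]))
E
```

```text
t 15.76 press xy 0.0007 0.0601 z 0.0509 F [-0.3 -0.1  4. ] M [ 0.09 -0.08 -0.06] op 0.337 [-8.994e+01 -2.000e-02 -9.076e+01]
t 16.48 press xy -0.0000 0.0601 z 0.0503 F [-0.6  0.3 -0.2] M [-0.1  -0.07 -0.03] op 0.599 [-90.03  -0.   -90.78]
t 17.62 press xy -0.0001 0.0602 z 0.2487 F [ 0.   0.6 -0.1] M [-0.09 -0.11  0.01] op 0.599 [-9.017e+01  2.000e-02 -9.079e+01]
t 20.51 press xy 0.0000 0.2149 z 0.1600 F [ 1.2  0.4 -0.2] M [0.08 0.   0.07] op 0.599 [-90.   -0.   89.2]
t 21.74 press xy 0.0000 0.2150 z 0.1600 F [-0.   0.1  0.2] M [ 0.1  -0.03  0.  ] op 0.004 [-90.    0.   89.2]
[ 18.59292504  24.3293625  -24.78132698   0.         -40.88931052
 -19.39292504] [ 1.48337067e+01  2.43257228e+01 -2.47880344e+01  2.54444375e-14
 -4.08862428e+01 -1.56337067e+01]
```

View pics/s6.png

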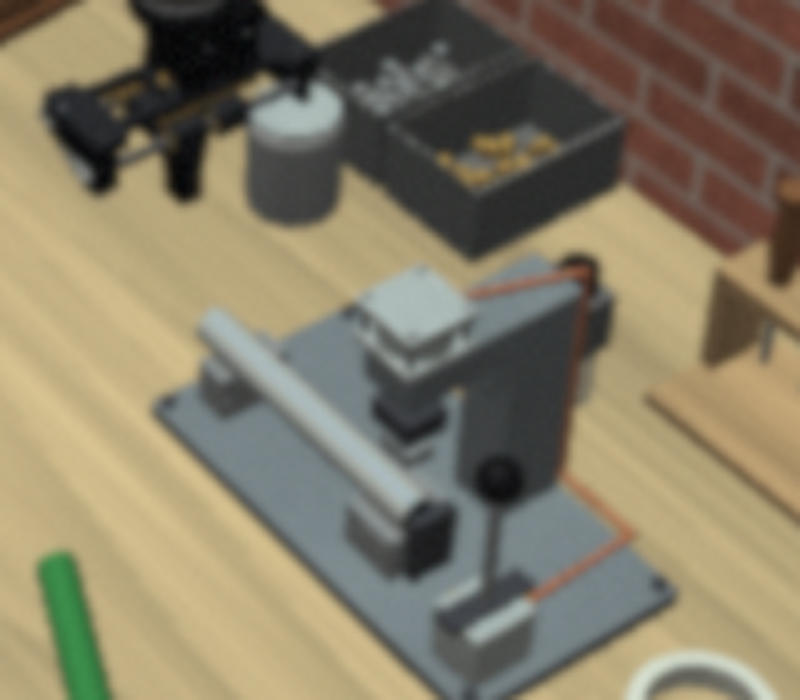

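View pics/w6.png

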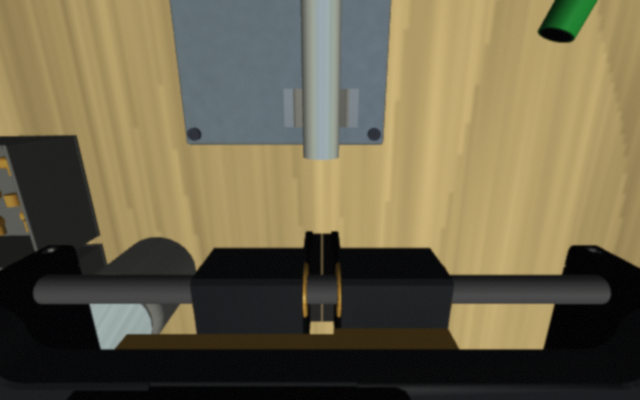

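```bash
python3 - <<'E'
from h import *
env.move_straight(pw(0,.215,.05),rate=.15); st()
print(env.move_straight(pw(0,.165,.05),rate=.025,force_limit=6)); st()
g=env.grab_frame("side"); crop(g,290,150,450,290,5,"pics/s7.png")
t=env.grab_frame("top"); crop(t,290,100,450,220,5,"pics/t7.png")
E
```

```text
t 22.62 press xy 0.0007 0.2152 z 0.0507 F [ 0.9 -0.3  0.3] M [ 0.09 -0.11  0.02] op 0.006 [-9.009e+01 -1.000e-02  8.922e+01]
True
t 23.92 press xy 0.0000 0.1816 z 0.0498 F [0.1 2.8 1.2] M [ 0.72  0.09 -0.03] op 0.004 [-9.002e+01 -9.000e-02  8.914e+01]
```

View pics/s7.png

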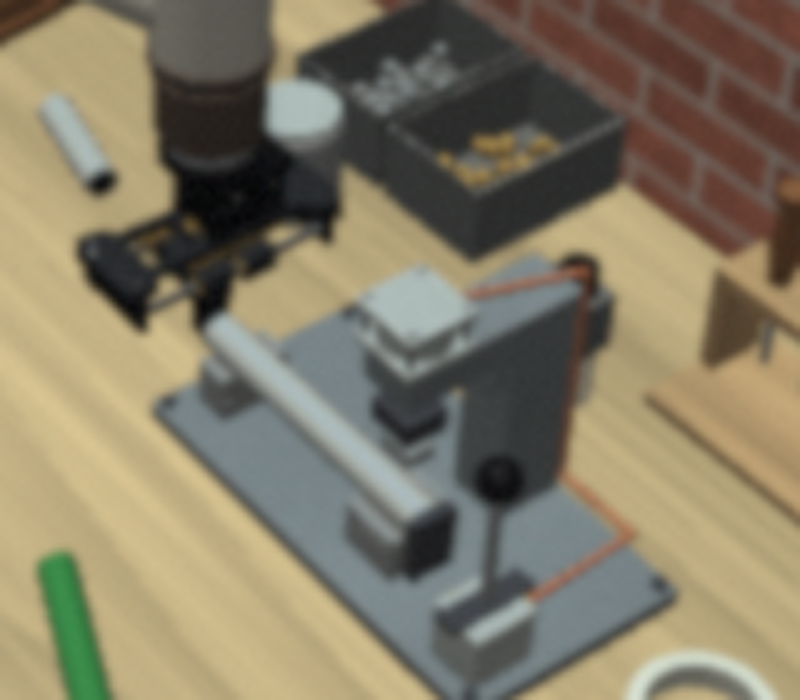

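View pics/t7.png

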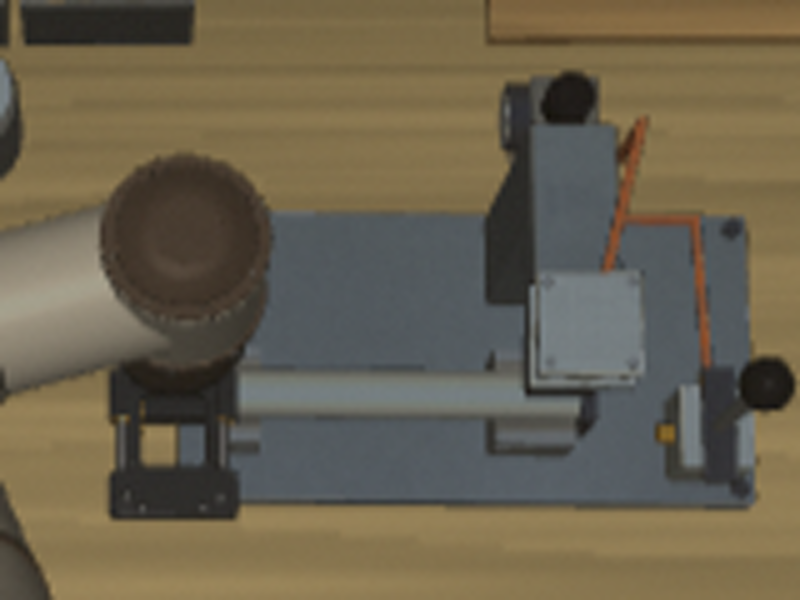

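```bash
python3 - <<'E'
from h import *
print(env.move_straight(pw(0,.165,.05),rate=.02,force_limit=8)); st()
env.dwell(.2); st()
t=env.grab_frame("top"); crop(t,290,100,450,220,5,"pics/t8.png")
env.move_straight(pw(0,.215,.05),rate=.1); st()
env.move_straight(pw(0,.215,.28),rate=.25); st()
O=[-90,0,89.2]
for p in [(-.09,-.155,.28),(-.09,-.155,.175),(.01,-.155,.16)]: print(env.inverse_kinematics(pw(*p),O))
w=env.grab_frame("wrist"); cv2.imwrite("pics/w8.png",w["image"])
E
```

```text
True
t 24.29 press xy -0.0000 0.1816 z 0.0494 F [-0.4  0.7  0.6] M [ 0.41 -0.11  0.02] op 0.002 [-90.02  -0.16  89.13]
t 24.49 press xy -0.0002 0.1816 z 0.0491 F [0.7 0.4 0.5] M [ 0.2  -0.11  0.01] op 0.006 [-89.99  -0.14  89.14]
t 25.02 press xy -0.0002 0.2153 z 0.0499 F [-0.1 -0.   1.1] M [ 0.04 -0.08  0.  ] op 0.001 [-89.99  -0.15  89.19]
t 26.09 press xy -0.0009 0.2147 z 0.2784 F [-0.4 -0.1 -0.5] M [ 0.06 -0.03 -0.03] op 0.001 [-89.85  -0.14  89.11]
[-2.23505653e+01  1.39108612e+01 -2.96810330e+00  2.54444375e-14
 -7.31210355e+01  2.15505653e+01]
[-2.23505653e+01  1.82508790e+01 -1.24923087e+01  2.54444375e-14
 -5.92568123e+01  2.15505653e+01]
[-1.90019118e+01  2.65521513e+01 -1.66863895e+00  2.54444375e-14
 -6.17792098e+01  1.82019118e+01]
```

View pics/w8.png

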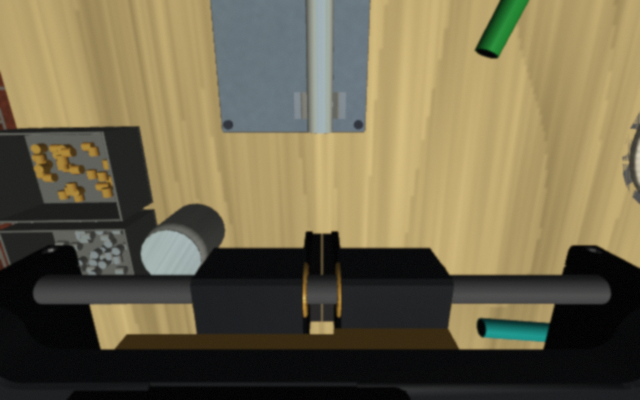

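The second push also stopped at y = 0.1816, so the tube is against the stop. Now the lever, with closed fingers on the robot's side of the knob.

```bash
python3 - <<'E'
from h import *
O=[-90,0,89.2]
env.goto(pw(-.15,.0,.30),O)
env.goto(pw(-.10,-.155,.28),O); st()
env.move_straight(pw(-.10,-.155,.175),rate=.15); st()
g=env.grab_frame("side"); crop(g,310,150,470,290,5,"pics/s9.png")
t=env.grab_frame("top"); crop(t,340,100,500,220,5,"pics/t9.png")
w=env.grab_frame("wrist"); cv2.imwrite("pics/w9.png",w["image"])
E
```

```text
t 27.87 press xy -0.0994 -0.1548 z 0.2790 F [ 0.3 -0.   0.7] M [ 0.07 -0.07 -0.02] op 0.005 [-8.990e+01 -4.000e-02  8.923e+01]
t 28.72 press xy -0.0992 -0.1550 z 0.1763 F [-0.  -0.4  0.4] M [ 0.1  -0.02 -0.02] op 0.007 [-9.012e+01  8.000e-02  8.926e+01]
```

View pics/s9.png

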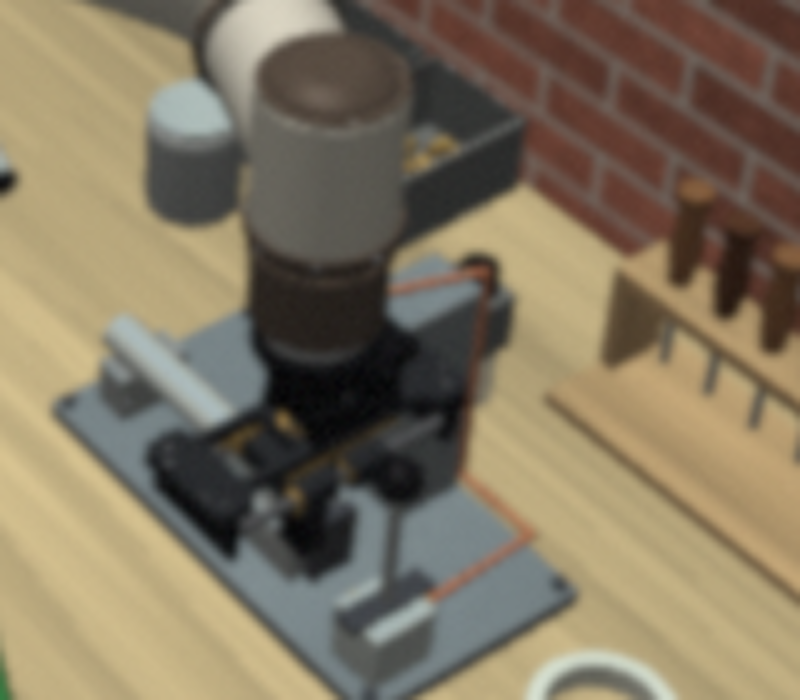

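View pics/t9.png

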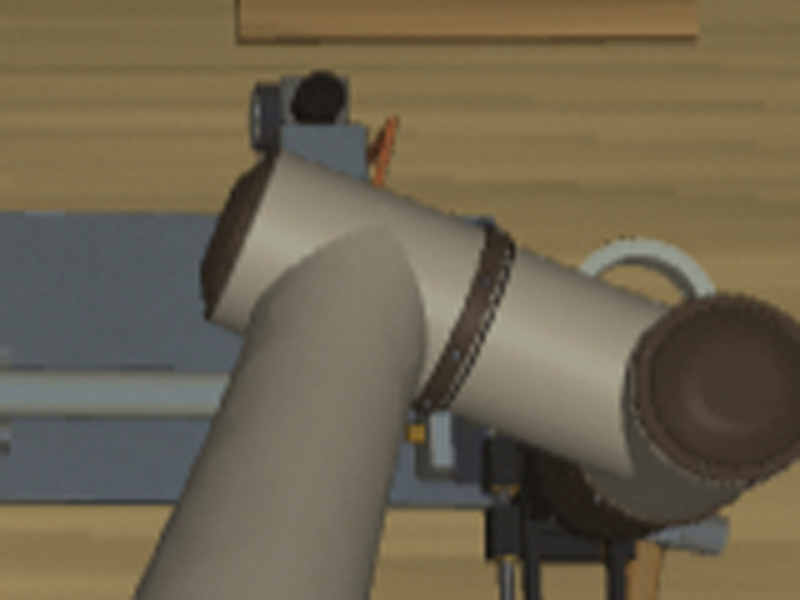

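View pics/w9.png

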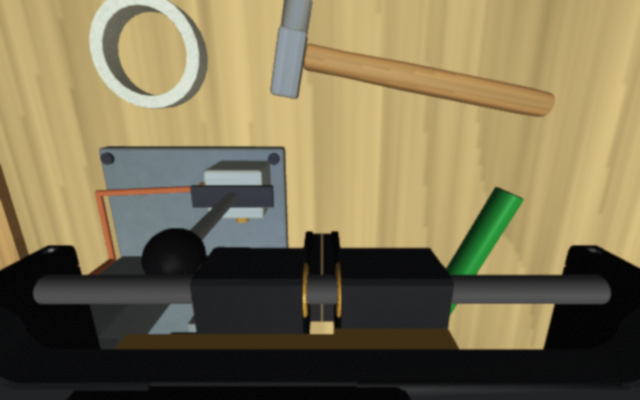

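```bash
python3 - <<'E'
from h import *
w=env.grab_frame("wrist"); print("knob pred",proj(w,pw(-.02,-.155,.185)))
def arc(a,ex=0): return pw(-.02+.115*np.sin(a)-.031+ex,-.155,.07+.115*np.cos(a)-.010)
print(env.move_straight(arc(0,-.006),rate=.1,force_limit=8)); st()
for a in (.12,.25,.36): 
    print(a,env.move_straight(arc(a),rate=.06,force_limit=20)); st()
g=env.grab_frame("side"); crop(g,310,150,470,290,5,"pics/s10.png")
E
```

```text
knob pred [[173.78031576 256.83551826]]
False
t 29.50 press xy -0.0572 -0.1548 z 0.1746 F [-0.1 -0.4 -1.1] M [ 0.12 -0.05  0.03] op 0.006 [-8.995e+01 -3.000e-02  8.921e+01]
0.12 False
t 29.98 press xy -0.0372 -0.1550 z 0.1740 F [-1.2 -1.5 -0. ] M [-0.16  0.24 -0.  ] op 0.005 [-89.97   0.    89.21]
0.25 False
t 30.38 press xy -0.0226 -0.1550 z 0.1712 F [-2.5 -0.9  1. ] M [-0.12  0.79 -0.03] op 0.005 [-8.995e+01 -1.000e-02  8.921e+01]
0.36 False
t 30.74 press xy -0.0111 -0.1550 z 0.1674 F [-4.2 -0.6  2.8] M [-0.11  1.17  0.06] op 0.007 [-8.992e+01 -2.000e-02  8.920e+01]
```

View pics/s10.png

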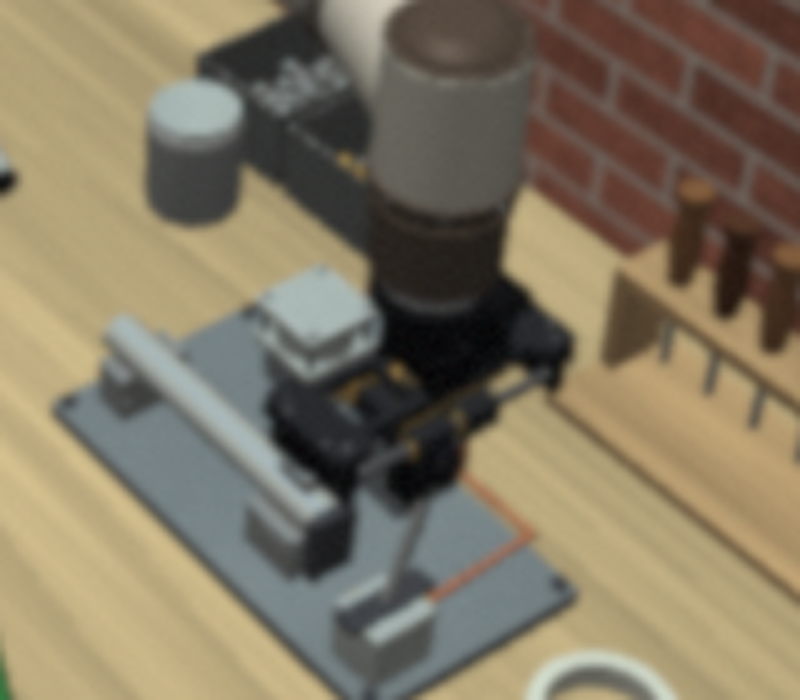

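```bash
python3 - <<'E'
from h import *
def arc(a,ex=0): return pw(-.02+.115*np.sin(a)-.031+ex,-.155,.07+.115*np.cos(a)-.010)
for a,e in ((.45,0),(.5,0),(.5,.002),(.5,.004),(.5,.006),(.5,.008),(.5,.010)):
    r=env.move_straight(arc(a,e),rate=.02 if e else .05,force_limit=8); env.dwell(.1); print(a,e,r); s=st()
    if s["force"][0]<-19: break
g=env.grab_frame("side"); crop(g,310,150,470,290,5,"pics/s11.png")
E
```

```text
0.45 0 False
t 31.25 press xy -0.0018 -0.1550 z 0.1637 F [-5.5 -0.4  4.1] M [-0.03  1.49  0.02] op 0.002 [-8.993e+01 -2.000e-02  8.919e+01]
0.5 0 False
t 31.62 press xy 0.0018 -0.1550 z 0.1613 F [-8.9  0.4  6.5] M [ 0.13  2.44 -0.01] op 0.002 [-8.976e+01 -4.000e-02  8.918e+01]
0.5 0.002 False
t 31.97 press xy 0.0032 -0.1550 z 0.1610 F [-9.9 -0.3  4.7] M [ 0.04  2.67 -0.04] op 0.009 [-8.968e+01 -7.000e-02  8.916e+01]
0.5 0.004 False
t 32.32 press xy 0.0045 -0.1549 z 0.1606 F [-10.3   0.5   4.7] M [-0.07  2.89  0.02] op 0.003 [-89.59  -0.1   89.14]
0.5 0.006 False
t 32.67 press xy 0.0059 -0.1549 z 0.1602 F [-10.9  -0.9   5.1] M [-0.24  3.11 -0.07] op 0.007 [-89.49  -0.12  89.13]
0.5 0.008 False
t 33.02 press xy 0.0072 -0.1549 z 0.1598 F [-12.5  -2.    3.5] M [-0.26  3.46 -0.03] op 0.002 [-89.4   -0.15  89.11]
0.5 0.01 False
t 33.37 press xy 0.0085 -0.1549 z 0.1594 F [-13.3  -0.8   3. ] M [-0.39  3.67  0.  ] op 0.007 [-89.3   -0.18  89.1 ]
```

View pics/s11.png

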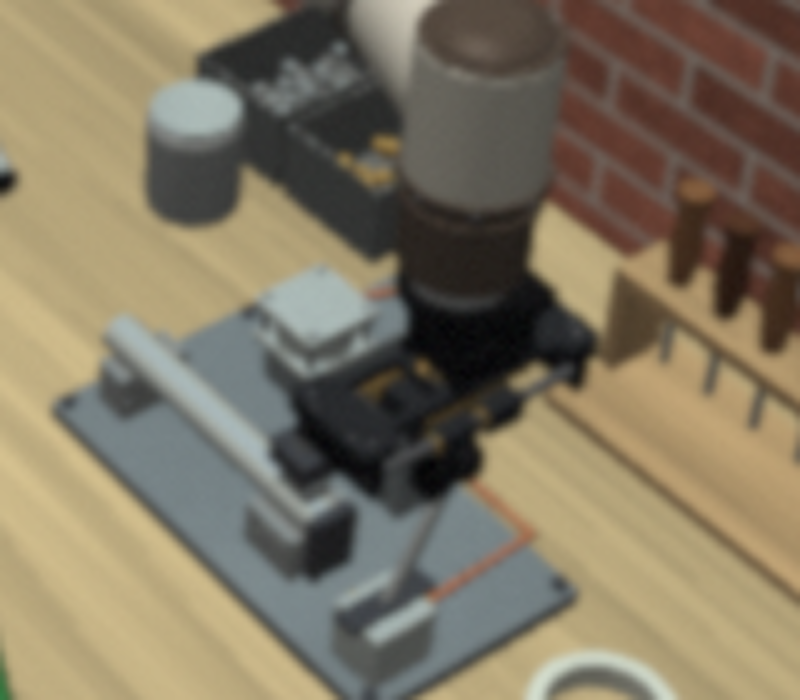

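```bash
python3 - <<'E'
from h import *
def arc(a,ex=0): return pw(-.02+.115*np.sin(a)-.031+ex,-.155,.07+.115*np.cos(a)-.010)
for e in (.013,.016,.019,.022):
    r=env.move_straight(arc(.5,e),rate=.03,force_limit=10); env.dwell(.1); print(e,r); s=st()
    if s["force"][0]<-20: break
g=env.grab_frame("side"); crop(g,350,220,430,290,10,"pics/s12.png")
for a in (.4,.45,.5): print(a,(proj(g,[pw(-.02+r*np.sin(a),-.155,.07+r*np.cos(a)) for r in (0,.03,.06,.09)])-[350,220])*10)
E
```

```text
0.013 False
t 33.77 press xy 0.0104 -0.1548 z 0.1587 F [-15.   -1.8   1.5] M [-0.59  4.1   0.04] op 0.004 [-89.16  -0.22  89.08]
0.016 False
t 34.12 press xy 0.0110 -0.1548 z 0.1586 F [-19.6  -1.6   3.2] M [-0.53  5.41 -0.02] op 0.008 [-88.85  -0.28  89.05]
0.019 False
t 34.47 press xy 0.0111 -0.1548 z 0.1585 F [-23.7  -1.8   6.8] M [-0.49  7.03  0.1 ] op 0.006 [-88.48  -0.36  89.01]
0.4 [[354.72449101 494.9231124 ]
 [388.27428088 422.53597622]
 [422.36212073 348.98794168]
 [457.00105852 274.25085642]]
0.45 [[354.72449101 494.9231124 ]
 [391.32552321 422.00783295]
 [428.46980133 348.01031821]
 [466.16951039 272.90629365]]
0.5 [[354.72449101 494.9231124 ]
 [394.28104733 421.66379789]
 [434.37607218 347.4072319 ]
 [475.02063585 272.13291206]]
```

View pics/s12.png

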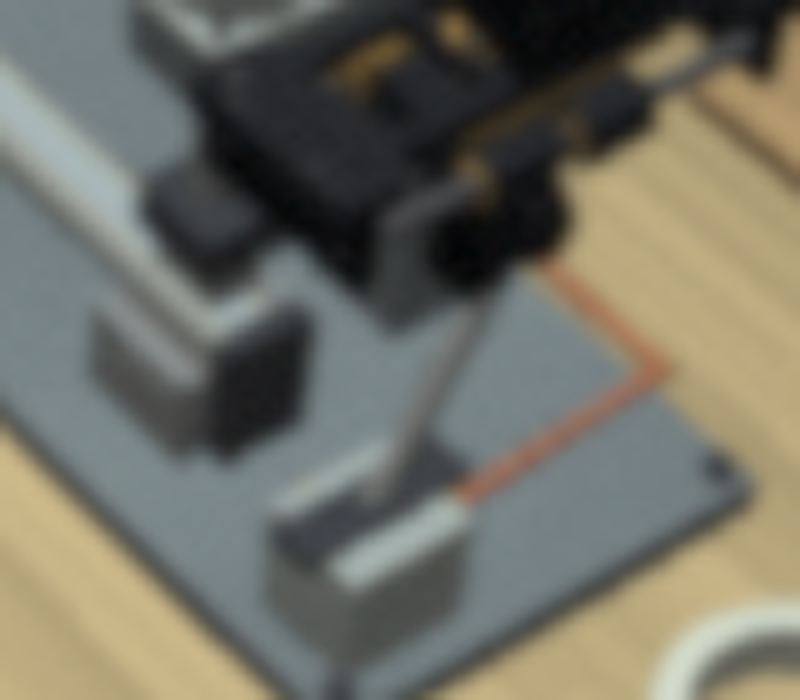

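Hard stop reached: the TCP stays at 0.011 m while the force rises from 15 to 24 N, the rod slope matches at least 0.5 rad, and the stamp is on the tube. I hold, then let the lever follow back.

```bash
python3 - <<'E'
from h import *
def arc(a,ex=0): return pw(-.02+.115*np.sin(a)-.031+ex,-.155,.07+.115*np.cos(a)-.010)
O=[-90,0,89.2]
for i in range(4): env.dwell(.5); st()
for a,e in ((.5,.005),(.4,.003),(.2,0),(0,-.01)): env.move_straight(arc(a,e),rate=.08); st()
env.move_straight(pw(-.11,-.155,.175),rate=.12)
env.move_straight(pw(-.11,-.155,.28),rate=.2); st()
env.goto(pw(-.2,.05,.32),O); env.dwell(.3); st()
g=env.grab_frame("side"); crop(g,310,150,470,290,5,"pics/s13.png"); cv2.imwrite("pics/s13f.png",g["image"])
t=env.grab_frame("top"); cv2.imwrite("pics/t13f.png",t["image"])
crop(t,310,100,470,220,5,"pics/t13.png")
E
```

```text
t 35.02 press xy 0.0110 -0.1547 z 0.1585 F [-25.   -1.9   6.4] M [-0.51  7.04  0.05] op 0.008 [-88.48  -0.36  89.01]
t 35.52 press xy 0.0111 -0.1548 z 0.1585 F [-24.4  -1.2   6.7] M [-0.48  7.09 -0.01] op 0.004 [-88.48  -0.35  89.01]
t 36.02 press xy 0.0110 -0.1548 z 0.1585 F [-24.4  -2.4   6.1] M [-0.57  7.1   0.03] op 0.009 [-88.48  -0.36  89.01]
t 36.52 press xy 0.0110 -0.1548 z 0.1586 F [-24.4  -1.9   5.5] M [-0.46  7.06  0.05] op 0.007 [-88.48  -0.35  89.01]
t 36.84 press xy 0.0044 -0.1550 z 0.1602 F [-10.7  -1.3   2.5] M [-0.33  3.07  0.02] op 0.006 [-89.5   -0.13  89.1 ]
t 37.16 press xy -0.0064 -0.1544 z 0.1638 F [-5.9 -1.6 -3.1] M [-0.29  1.76 -0.01] op 0.003 [-89.66  -0.17  89.1 ]
t 37.63 press xy -0.0277 -0.1550 z 0.1737 F [-2.1  0.4  0.5] M [0.4  0.65 0.08] op 0.003 [-9.014e+01  3.000e-02  8.920e+01]
t 38.19 press xy -0.0608 -0.1553 z 0.1755 F [-0.1  0.3 -0.7] M [ 0.11 -0.09  0.01] op 0.003 [-9.009e+01  4.000e-02  8.919e+01]
t 39.42 press xy -0.1101 -0.1544 z 0.2787 F [ 0.5 -0.7 -0.7] M [ 0.12 -0.03 -0.  ] op 0.004 [-89.92  -0.09  89.2 ]
t 40.63 press xy -0.1997 0.0495 z 0.3195 F [0.1 0.2 0.4] M [ 0.08 -0.04 -0.03] op 0.004 [-8.991e+01  1.000e-02  8.912e+01]
```

View pics/s13.png

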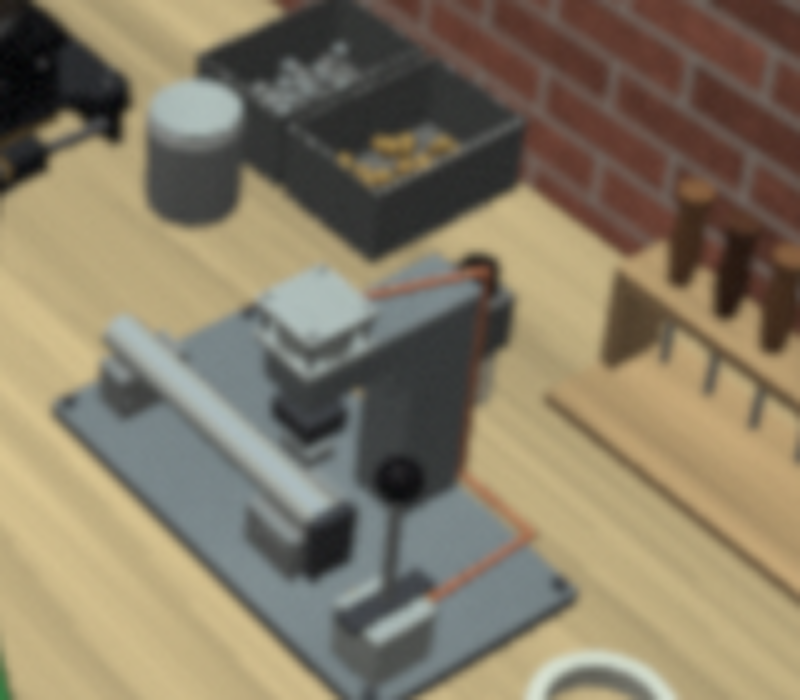

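View pics/t13f.png

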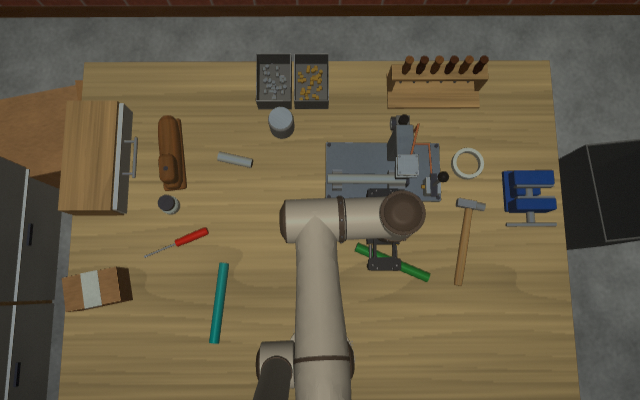

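View pics/s13f.png

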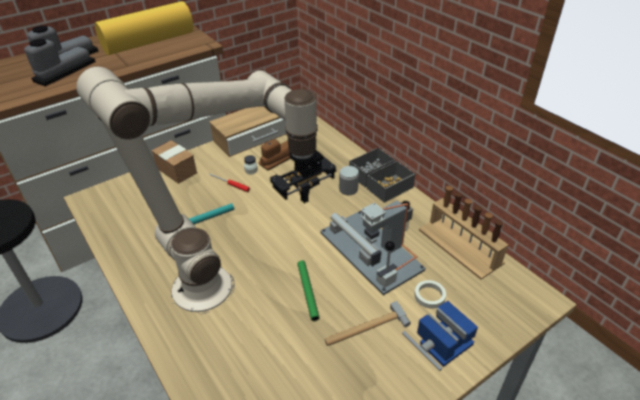

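```bash
python3 - <<'E'
from h import *
g=env.grab_frame("side")
crop(g,355,230,395,270,15,"pics/s14.png")
for X in [(0,-.070,.075),(0,-.070,.06),(0,-.066,.075),(0,.17,.075)]: print(X,(proj(g,pw(*X))-[355,230])*15)
E
```

```text
(0, -0.07, 0.075) [[281.04883429 308.63726714]]
(0, -0.07, 0.06) [[277.29433683 354.23720239]]
(0, -0.066, 0.075) [[269.77766305 298.22165323]]
(0, 0.17, 0.075) [[-342.64898254 -267.71771091]]
```

View pics/s14.png

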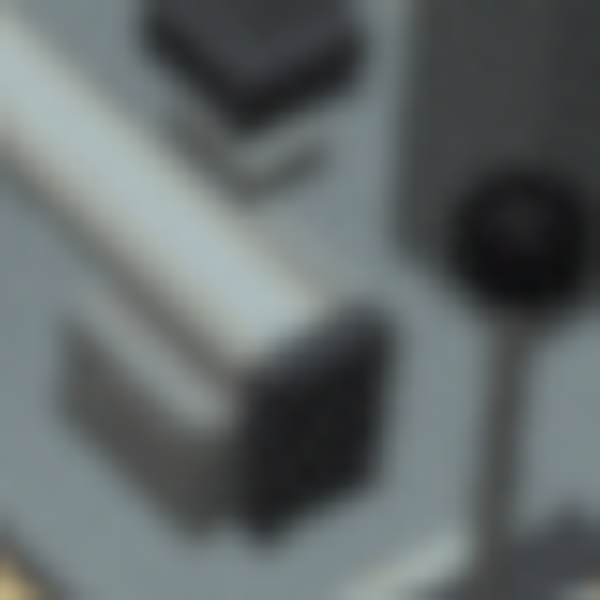

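The crop shows the tube end flush on the dark stop plate at about (290,330) with no gap. The stamp is raised at (250,170) and the lever is upright.

```bash
python3 - <<'E'
from workcell import env
env.close_job(); print("done")
E
```

```text
the job is handed in; nothing more can be done
done
```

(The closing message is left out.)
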